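# Register the forming frame in its bed

## Robot

A 6-joint arm with a two-finger parallel gripper is mounted at the origin on the work surface; the furniture and walls round the work are solid. World frame = base frame: x ahead of the robot, y to its left, z up, the work surface at z = 0. Lengths are in m, angles in degrees, forces in N, time in s.
With the tool pointing down it reaches from about 0.375 to 0.9 m from the base axis. Payload 3.1 kg.
Tool frame: the origin (TCP) lies between the finger pads; the fingertips stand 11 mm ahead of it and the grasp point (between the pads) lies 8 mm behind it; z points along the fingers, y is the line along which they close (so a half turn about z gives the same grasp; the last joint's range is limited). The gripper opens to 87 mm and grips with 3 to 60 N. Pads are 19 mm wide; open, the fingers measure 117 mm over their backs; the gripper's body (75 mm by 190 mm) begins 51 mm behind the grasp point.
Start: joints at [-78.295, 30.224, 82.088, -0, 67.689, -10.227], TCP at [0.233, -0.58, 0.234] pointing down, gripper open.
Joint ranges: [-176.69, 176.69], [-43.24, 126.21], [12.49, 139.97], [-82, 262], [0, 151.66], [-163.58, 163.58]. Speed limits (degrees/s): [159.86, 159.86, 180, 180, 180, 180].

## Interface

Orientations are given as a 3x3 rotation matrix whose columns are the frame's x, y, z axes.
In Python, from rig import bot, viewer, workorder, models gives the robot as it stands.
- The arm moves only by the shell command python3 -m jog 'ROWS'. ROWS is JSON, a list of rows, each a list of 7 numbers: the opening, from 0 (shut) to 1 (fully open), then the shift along the tool's x, y, z in m, then the turn, a rotation vector about the tool's x, y, z in degrees. In form: [[claw, x, y, z, ax, ay, az], ...]. A call has 1 to 20 rows; each row is the pose to reach, as a shift and turn from the pose commanded when the call began, along the tool's axes at that moment; what a row does not reach only later rows make up. A row lasts 1/8 s, in which the tool goes at most 62.5 mm and 10.7 degrees, less where a joint would pass 70% of its speed; a pose out of reach is approached as far as the arm can. A call with a gripper value outside its range is refused whole. The fingers move at their own pace and stop on an object; the grip force is fixed at half the most. Time passes only in rows, so rows that repeat a pose let the fingers close. It gives the time, the measured TCP pose, the force, the opening and the grip force at its end, in the units of the state.
- bot.read_state(): the state, without advancing time (a new reading comes with each control period).
- viewer.capture(name): name is "scene" or "top" or "wrist"; returns (picture, depth): 480x640x3 uint8, blue, green, red; 480x640 float32, m along the optical axis (not along the pixel's ray), 0 where there is no reading.
- viewer.camera_info(name): a dict with "fx", "fy", "cx", "cy" (pixels), "world_to_cam" (4x4, takes a point from world to camera coordinates). Camera axes: x right, y down, z forward; pixel columns grow to the right and rows downward; lengths in m; the calibration is good to about 2 mm. A picture is of the moment at which its call begins: read the wrist's pose just before it. camera_info takes no time and is no camera call; for the wrist camera it gives the pose at the moment of the call.
- workorder.hand_in(): hands the job in; it is judged then, once.
Trained networks look in the newest picture that a camera, given by its name, has taken for a name from the list of things; names that differ only in an ending like _2 or _b are one class to them, and where a whole thing is asked for, a point or a joint stands for the part that bears it (a point fixed in the world has none). Each returns a list of dicts, best first, with "p" (0 to 1); they miss things now and then, are a little off and sometimes report something else, mostly with a low value. They report only what shows in the picture. A call takes as long as a camera call.
- models.outline_of(camera, thing): "mask" (480x640 bool, what is visible of it).
- models.tip_of(camera, thing): "xyz" ([x, y, z] in m, in world coordinates, good to about 4 mm: a listed point, or the origin of a listed thing).
The state is a dict: "time_s": time; "joint_positions": joint angles; "qvel": joint speeds; "tau": joint torques, N m; "position": TCP position; "tcp_rot": TCP orientation; "force": force on the tool from outside, world axes, zero at the start; "moment": the same for the moment, N m; "opening": opening from 0.0 (shut) to 1.0 (fully open); "grasp_force": force on a finger pad.
Only numpy, scipy, OpenCV 4.12 (cv2) and the standard library are available. Lean on these libraries where they do the work, as an engineer would, in place of code of your own. Each camera call takes 0.05 s, during which the arm holds its last target. There are 200 camera calls.

## Task

First take the red-capped jar off the metal forming bed and stand it upright on the table top beside the bed. Then put the blue two-window frame flat on the bed, its larger window towards the end stop (the short steel bar), and slide it in under the dark clips until its edges lie fully against both the end stop and the long side fence. Leave the shaker, the spice jar and the tin where they stand, tip nothing over, and let go of everything.

Things in the scene. Friction and masses are not known exactly. Their poses are not given: they have to be found in the camera images.
- bed: Forming bed, fixed: steel plate 290 (x) x 170 (y) x 8 mm high; origin at the centre of its underside, z up, +x roughly away from the robot. Steel end stop along its +x edge (inner face at x = 133 mm), steel side fence along its +y edge (inner face at y = 73 mm), bars 12 mm thick, 18 mm above the plate. The -x and -y sides are open. Dark clips sit on both bars (see bed_corner).
- bed_corner (a point): Where end-stop face and fence face meet, on the plate's upper face: bed (133, 73, 8) mm, axes as the bed's. Clips overhang 12 mm inward from the faces, 18 mm above the plate (underside) to 22 mm (top): on the end stop at bed y = -45 and 35 mm (36 mm long), on the fence at x = -85 and 55 mm (46 mm long).
- frame: Blue plastic frame, 252 (x) x 132 (y) x 13 mm thick, 0.13 kg, flat on the table; origin at the centre of its underside, z up. A cross bar (x = -43 to -18 mm) parts the large window (x = -18 to 102) from the small one (x = -105 to -43), both y = -46 to 46 mm. Ends with its axes along the bed's, centre at bed (7, 7) mm; starts turned up to 45 degrees from that.
- frame_bar (a point): Middle of the frame's cross bar, upper face; frame (-30.5, 0, 13) mm. A good place to grip, fingers closing along the frame's x with one finger in each window.
- frame_corner (a point): Underside corner of the frame at (126, 66, 0) mm; ends in the bed's corner.
- frame_front_right (a point): Underside corner of the frame at (126, -66, 0) mm; ends against the end stop.
- frame_rear_left (a point): Underside corner of the frame at (-126, 66, 0) mm; ends against the side fence.
- jar: Jar with a red cap, round, 59 mm in diameter, 86 mm high, standing on the bed's plate at first; origin at the centre of its underside, z up.
- shaker: Bystander: pepper shaker with a dark cap, about 70 mm in diameter, 110 mm high, beyond the frame; origin at the centre of its underside.
- spice: Bystander: spice jar with a dark cap, 44 mm in diameter, 96 mm high, close beside the frame; origin at the centre of its underside.
- tin: Bystander: round food tin 57 mm in diameter, 72 mm high, close beside the bed's open -y side; origin at the centre of its underside.

How it is judged (in metres and radians):
On the way, in this order (a step that is already met when the one before it is completed fails the run):
1. the red-capped jar stands upright on the table, off the bed and released (height (world z) of jar between -0.01 and 0.004 m and angle between jar's own z axis and vertical below 0.1 rad and linear speed of jar below 0.02 m/s and contact force between jar and the fingers below 0.05 N), for 0.2 s.
2. the frame lies flat on the bed with its edges against both stops (x of frame_corner in the frame of bed_corner between -0.003 and 0.004 m and x of frame_front_right in the frame of bed_corner above -0.003 m and y of frame_corner in the frame of bed_corner between -0.003 and 0.004 m and y of frame_rear_left in the frame of bed_corner above -0.003 m and z of frame_corner in the frame of bed_corner between -0.003 and 0.003 m and z of frame_rear_left in the frame of bed_corner between -0.003 and 0.003 m and z of frame_front_right in the frame of bed_corner between -0.003 and 0.003 m and angle between frame's own z axis and vertical below 0.03 rad), for 0.2 s.
At the end, for the whole second after the job is handed in: Frame flat on the bed (3 mm), large window towards the end stop, front edge within 3 mm of the end stop and left edge within 3 mm of the fence along their whole length, at rest; red-capped jar upright (6 degrees) on the table top, at rest (all of step 1 and all of step 2 and linear speed of frame below 0.02 m/s); the robot touches nothing.
It fails at once if the shaker is knocked over or shifted by more than 25 mm (distance of shaker from where it was at the start of the episode above 0.025 m or angle between shaker's own z axis and vertical above 0.35 rad).
It fails at once if the spice jar is knocked over or shifted by more than 25 mm (distance of spice from where it was at the start of the episode above 0.025 m or angle between spice's own z axis and vertical above 0.35 rad).
It fails at once if the tin is knocked over or shifted by more than 25 mm (distance of tin from where it was at the start of the episode above 0.025 m or angle between tin's own z axis and vertical above 0.35 rad).
It fails at once if the red-capped jar is tipped over (more than 35 degrees) (angle between jar's own z axis and vertical above 0.61 rad).
It also fails if it takes over 61 s, if anything falls off the work surface, if the arm or the gripper's body presses on something with over 40 N, if the wrist force passes 120 N, or if a joint passes its speed limit or range.

## Working session

There is one attempt and no reset: what is moved stays moved. The work goes in short steps, Python scripts to look and compute and a shell command to move; the robot and the scene stay as the last step left them, time stands still between calls to the robot, and variables do not carry over. Pictures are saved under pics/ and viewed, at most 10 in all, crops included, and the job is handed in when it is done.

```bash
mkdir -p pics; cat > h.py <<'E'
import numpy as np, cv2
from rig import bot, viewer, workorder, models
def cap(n,f=None):
    im,d=viewer.capture(n)
    if f: cv2.imwrite('pics/'+f,im)
    return im,d
def cloud(n,mask,d):
    c=viewer.camera_info(n); v,u=np.nonzero(mask&(d>0)); z=d[v,u]
    P=np.c_[(u-c['cx'])*z/c['fx'],(v-c['cy'])*z/c['fy'],z,np.ones(len(z))]
    return (P@np.linalg.inv(c['world_to_cam']).T)[:,:3]
E
python3 - <<'E'
from h import *
s=bot.read_state();print(s['position'],np.round(s['tcp_rot'],3).tolist(),s['time_s'])
for n in ('top','scene'):
    im,d=cap(n,n+'1.png')
    for t in ('jar','bed','bed_corner','frame','frame_bar','frame_corner','frame_front_right','frame_rear_left','shaker','spice','tin'):
        r=models.tip_of(n,t)
        print(n,t,[(round(q['p'],2),np.round(q['xyz'],3).tolist()) for q in r[:2]])
E
```

```text
[ 0.23331169 -0.57907338  0.23257751] [[0.928, 0.374, -0.0], [0.374, -0.928, 0.002], [0.0, -0.002, -1.0]] 0.0
top jar [(0.75, [0.505, 0.138, 0.006]), (0.32, [0.444, -0.252, 0.011])]
top bed [(0.8, [0.543, 0.172, 0.0]), (0.71, [0.664, -0.065, 0.002])]
top bed_corner [(0.79, [0.674, 0.261, 0.003])]
top frame [(0.74, [0.477, -0.255, 0.001])]
top frame_bar [(0.55, [0.446, -0.248, 0.01])]
top frame_corner [(0.96, [0.602, -0.183, -0.004])]
top frame_front_right [(0.56, [0.603, -0.318, 0.0])]
top frame_rear_left [(0.61, [0.352, -0.185, -0.0])]
top shaker []
top spice [(0.86, [0.484, -0.367, 0.001])]
top tin [(0.69, [0.558, 0.054, -0.001])]
scene jar [(0.75, [0.502, 0.133, 0.009])]
scene bed []
scene bed_corner []
scene frame []
scene frame_bar []
scene frame_corner []
scene frame_front_right [(0.59, [0.601, -0.32, 0.002]), (0.19, [0.482, -0.365, -0.004])]
scene frame_rear_left [(0.8, [0.348, -0.188, 0.001])]
scene shaker []
scene spice [(0.74, [0.485, -0.364, -0.001])]
scene tin []
```

View pics/top1.png

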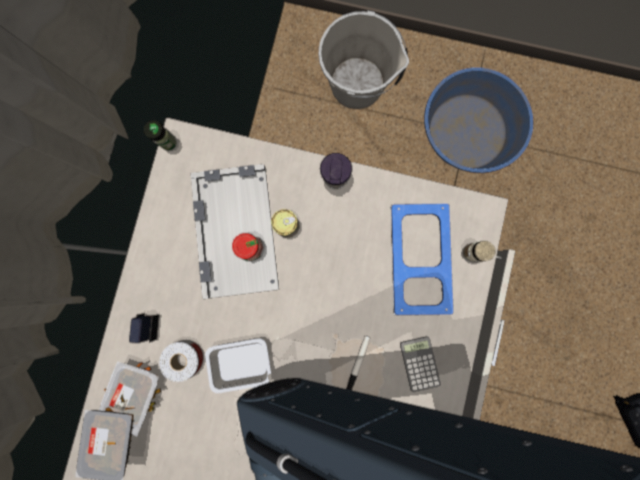

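View pics/scene1.png

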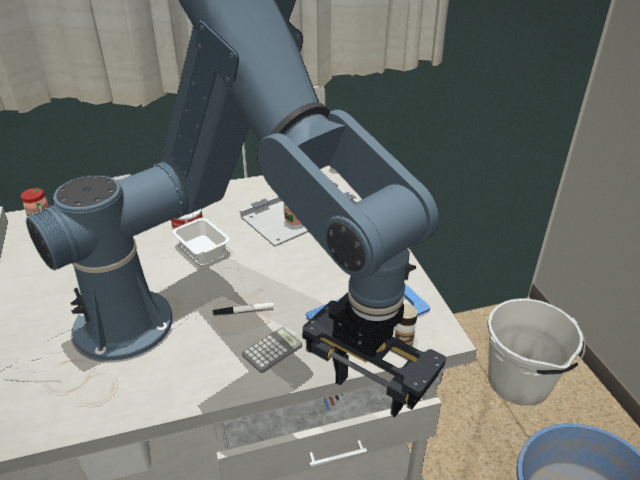

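Top view: the bed is at px (235,230), turned slightly left, with the red jar on it at (246,246). The tin is at (285,222), the shaker at (336,169), the blue frame at (422,260) and nearly aligned with world x, and the spice jar at (480,251). The scene view is mostly blocked by the arm. Next I refine the poses with depth.

```bash
cat >> h.py <<'E'
def wrap(a): return (a+180)%360-180
def plan(x,y,z,yaw):
    """shift & turn (tool axes) to TCP x,y,z with tool-y axis (closing line) at world angle yaw (mod 180), pointing down"""
    s=bot.read_state(); R=np.array(s['tcp_rot']); p=np.array(s['position'])
    sh=R.T@(np.array([x,y,z])-p)
    cur=np.degrees(np.arctan2(R[1,1],R[0,1]))
    d=-(wrap(yaw-cur)); d=(d+90)%180-90   # tool z down: + about z = clockwise
    print('plan shift mm',np.round(sh*1000,1),'az',round(d,2),'cur yaw',round(cur,2),'j6',np.round(s['joint_positions'][5],1))
def rect(P):
    (c,(w,h),a)=cv2.minAreaRect((P[:,:2]*1000).astype(np.float32)); return np.round(c,1),round(w,1),round(h,1),round(a,2)
E
python3 - <<'E'
from h import *
im,d=cap('top')
full=cloud('top',np.ones_like(d,bool),d)
t=full[(full[:,0]>.35)&(full[:,0]<.65)&(full[:,1]<0)&(full[:,1]>-.12)&(abs(full[:,2])<.02)]
print('table z',t[:,2].mean(),t[:,2].std())
for n in ('frame','bed','jar','spice','tin','shaker'):
    r=models.outline_of('top',n)
    if not r: print(n,'none');continue
    P=cloud('top',r[0]['mask'],d)
    print(n,r[0]['p'],len(P),'z pct',np.round(np.percentile(P[:,2],[5,50,95]),4),'rect',rect(P))
    if n in('frame','bed'):
        lo,hi=((.007,.02),(.003,.04))[n=='bed']
        Q=P[(P[:,2]>lo)&(P[:,2]<hi)];print('  filt',len(Q),rect(Q))
        if n=='bed':
            B=P[(P[:,2]>.02)&(P[:,2]<.036)];print('  bars',len(B),rect(B))
    else:
        zt=np.percentile(P[:,2],95);Q=P[P[:,2]>zt-.008];print('  top c',cv2.minEnclosingCircle((Q[:,:2]*1000).astype(np.float32)))
plan(.505,.138,.14,0)
E
```

```text
table z 8.926437585079656e-06 0.0019355614092924365
frame 0.7 3332 z pct [0.0098 0.0135 0.0162] rect (array([ 474.5, -252.3]), 133.2, 252.9, 89.58)
  filt 3261 (array([ 474.9, -252.6]), 132.2, 252.1, 89.74)
bed 0.66 8925 z pct [0.0057 0.009  0.0303] rect (array([549.6, 179.1]), 301.3, 180.8, 6.22)
  filt 8851 (array([549.9, 178.3]), 298.1, 177.9, 5.96)
  bars 1476 (array([546.9, 174.7]), 289.6, 170.7, 5.8)
jar 0.74 696 z pct [0.0397 0.0937 0.0968] rect (array([505.4, 133.1]), 55.7, 55.6, 20.11)
  top c ((506.07275390625, 134.5545196533203), 27.590755462646484)
spice 0.75 597 z pct [0.0171 0.0943 0.0987] rect (array([ 477.7, -372.6]), 64.8, 41.9, 44.33)
  top c ((485.569580078125, -366.4283752441406), 21.746244430541992)
tin 0.76 611 z pct [0.0281 0.0691 0.0728] rect (array([557.7,  53.5]), 56.9, 55.0, 44.08)
  top c ((557.6887817382812, 54.321258544921875), 28.347179412841797)
shaker 0.72 939 z pct [0.0297 0.0993 0.1084] rect (array([790.7, -89.3]), 72.1, 326.5, 76.06)
  top c ((664.4212036132812, -60.40121841430664), 34.08781051635742)
plan shift mm [ 520.  -564.4   93.5] az -68.07 cur yaw -68.07 j6 -10.2
```

```bash
python3 -m jog '[[1,0.52,-0.561,0.07,0,0,-68],[1,0.52,-0.561,0.07,0,0,-68],[1,0.52,-0.561,0.07,0,0,-68],[1,0.52,-0.561,0.07,0,0,-68],[1,0.52,-0.561,0.07,0,0,-68],[1,0.52,-0.561,0.07,0,0,-68],[1,0.52,-0.561,0.07,0,0,-68],[1,0.52,-0.561,0.07,0,0,-68],[1,0.52,-0.561,0.07,0,0,-68],[1,0.52,-0.561,0.07,0,0,-68],[1,0.52,-0.561,0.07,0,0,-68],[1,0.52,-0.561,0.07,0,0,-68],[1,0.52,-0.561,0.07,0,0,-68],[1,0.52,-0.561,0.07,0,0,-68],[1,0.52,-0.561,0.07,0,0,-68],[1,0.52,-0.561,0.07,0,0,-68],[1,0.52,-0.561,0.07,0,0,-68],[1,0.52,-0.561,0.07,0,0,-68]]'
python3 - <<'E'
from h import *
plan(.506,.1345,.055,0)
im,d=cap('wrist','w1.png')
print([(q['p'],q['xyz']) for q in models.tip_of('wrist','jar')[:2]])
E
```

```text
time_s: 3.8
position: [0.5063, 0.1342, 0.1637]
tcp_rot: [[0.002, 1.0, 0.0], [1.0, -0.002, -0.0], [-0.0, 0.0, -1.0]]
force: [0.6, -0.1, 0.3]
opening: 1.0
grasp_force: 0.0
plan shift mm [  0.3  -0.3 108.7] az -0.14 cur yaw -0.14 j6 2.7
[(0.76, [0.5107, 0.1361, 0.0086])]
```

```bash
python3 -m jog '[[1,0.001,0.001,0.05,0,0,0],[1,0.001,0.001,0.09,0,0,0],[1,0.001,0.001,0.109,0,0,0],[1,0.001,0.001,0.109,0,0,0],[0,0.001,0.001,0.109,0,0,0],[0,0.001,0.001,0.109,0,0,0],[0,0.001,0.001,0.109,0,0,0],[0,0.001,0.001,0.109,0,0,0],[0,0.001,0.001,0.109,0,0,0],[0,0.001,0.001,0.109,0,0,0]]'
python3 -c "
from h import *
plan(.45,-.04,.047,0)"
```

```text
time_s: 5.15
position: [0.5072, 0.136, 0.0553]
tcp_rot: [[0.001, 1.0, 0.0], [1.0, -0.001, 0.0], [0.0, 0.0, -1.0]]
force: [-2.9, 0.1, 6.0]
opening: 0.694
grasp_force: 30.0
plan shift mm [-176.   -57.     8.3] az -0.05 cur yaw -0.05 j6 2.9
```

```bash
python3 -m jog '[[0,0,0,-0.03,0,0,0],[0,0,0,-0.08,0,0,0],[0,0,0,-0.11,0,0,0],[0,-0.05,-0.018,-0.11,0,0,0],[0,-0.1,-0.036,-0.11,0,0,0],[0,-0.15,-0.05,-0.11,0,0,0],[0,-0.176,-0.057,-0.11,0,0,0],[0,-0.176,-0.057,-0.09,0,0,0],[0,-0.176,-0.057,-0.05,0,0,0],[0,-0.176,-0.057,-0.01,0,0,0],[0,-0.176,-0.057,0.004,0,0,0],[0,-0.176,-0.057,0.008,0,0,0],[0,-0.176,-0.057,0.008,0,0,0],[0.8,-0.176,-0.057,0.008,0,0,0],[1,-0.176,-0.057,0.008,0,0,0],[1,-0.176,-0.057,0.008,0,0,0],[1,-0.176,-0.057,0.008,0,0,0],[1,-0.176,-0.057,0.006,0,0,0]]'
python3 -c "
from h import *
s=bot.read_state();print(s['force'],s['opening'],s['grasp_force'])
cap('top');cap('top','t2.png');print(models.tip_of('top','jar')[:1])
plan(.4444,-.2526,.15,0)"
```

```text
time_s: 7.4
position: [0.45, -0.04, 0.0485]
tcp_rot: [[0.001, 1.0, -0.0], [1.0, -0.001, 0.0], [0.0, -0.0, -1.0]]
force: [0.3, -0.4, -0.1]
opening: 0.996
grasp_force: 0.0
[ 0.29229238 -0.43611762 -0.104959  ] 0.9955047499386964 0.0
[{'xyz': [0.5565, 0.056, -0.0006], 'p': 0.56}]
plan shift mm [-212.5   -5.5 -101.3] az -0.07 cur yaw -0.07 j6 -19.2
```

View pics/t2.png

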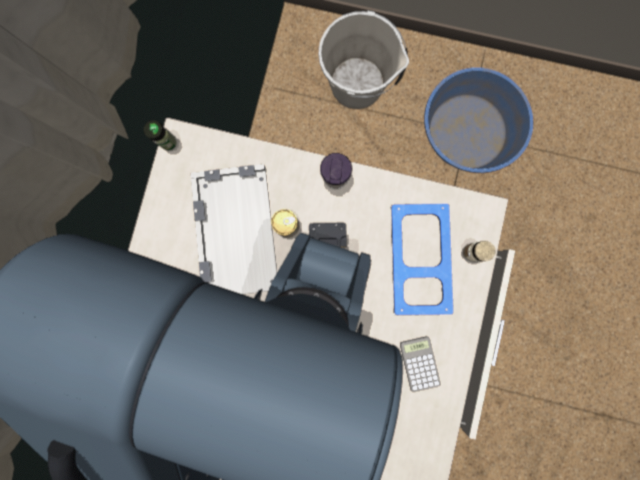

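The jar is hidden under the gripper at px (328,270), and the bystanders haven't moved. I rise straight up, then go over the frame's bar.

```bash
python3 -m jog '[[1,0,0,-0.03,0,0,0],[1,0,0,-0.08,0,0,0],[1,0,0,-0.11,0,0,0],[1,-0.05,0,-0.11,0,0,0],[1,-0.1,-0.002,-0.11,0,0,0],[1,-0.16,-0.004,-0.11,0,0,0],[1,-0.212,-0.0055,-0.11,0,0,0],[1,-0.212,-0.0055,-0.11,0,0,0],[1,-0.212,-0.0055,-0.11,0,0,0]]'
python3 - <<'E'
from h import *
im,d=cap('top')
for t in ('jar','frame_bar'): print(t,models.tip_of('top',t)[:1])
r=models.outline_of('top','jar')
if r:
    P=cloud('top',r[0]['mask'],d);zt=np.percentile(P[:,2],95);Q=P[P[:,2]>zt-.008];print(zt,cv2.minEnclosingCircle((Q[:,:2]*1000).astype(np.float32)))
im,d=cap('wrist','w2.png')
for t in ('frame_bar','frame'): print(t,models.tip_of('wrist',t)[:1])
P=cloud('wrist',np.ones_like(d,bool),d)
hsv=cv2.cvtColor(im,cv2.COLOR_BGR2HSV); m=cv2.inRange(hsv,(100,120,40),(125,255,255))>0
P=cloud('wrist',m,d);P=P[(P[:,2]>.005)&(P[:,2]<.02)]
print(len(P),P.min(0),P.max(0))
# bar: cross-section near y centre
for yc in (-.27,-.2526,-.235):
    S=P[(abs(P[:,1]-yc)<.004)&(P[:,0]>.41)&(P[:,0]<.49)]
    if len(S):print(yc,np.percentile(S[:,0],[1,99]),S[:,2].mean())
plan(.4444,-.2526,.012,0)
E
```

```text
time_s: 8.68
position: [0.4435, -0.2512, 0.1582]
tcp_rot: [[0.002, 1.0, -0.001], [1.0, -0.002, 0.002], [0.002, -0.001, -1.0]]
force: [0.2, 0.2, 0.0]
opening: 0.996
grasp_force: 0.0
jar [{'xyz': [0.4466, -0.0393, -0.0018], 'p': 0.8}]
frame_bar [{'xyz': [0.4439, -0.2519, 0.0085], 'p': 0.55}]
0.08945595527969004 ((450.806640625, -40.90693283081055), 27.886144638061523)
frame_bar [{'xyz': [0.4484, -0.2548, 0.0164], 'p': 0.93}]
frame []
24030 [ 0.35141862 -0.32067118  0.0050045 ] [ 0.60214066 -0.1886145   0.0164754 ]
-0.27 [0.43442119 0.45774652] 0.013573608518100678
-0.2526 [0.43458276 0.45752403] 0.013545760634239722
-0.235 [0.4347385  0.45818868] 0.013556865960967092
plan shift mm [ -1.5  -0.  146.6] az 0.02 cur yaw 0.02 j6 -42.0
```

View pics/w2.png

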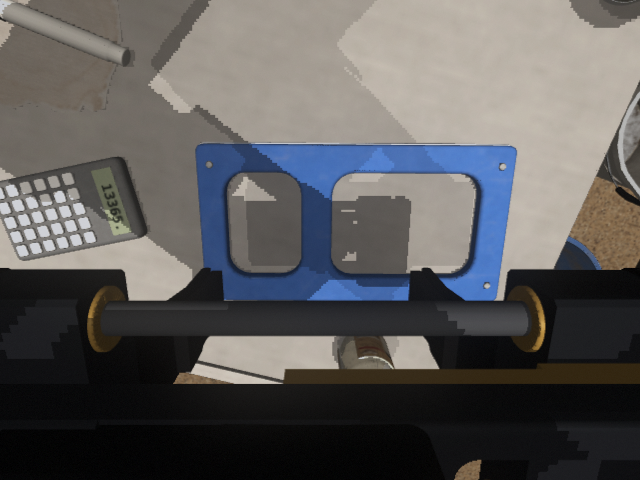

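The frame lies square, its bar at px (316,220), with both windows clear. The jar now stands at (451,-41) mm. Next I descend and grip the bar.

```bash
python3 -m jog '[[1,-0.0025,0.001,0.05,0,0,0],[1,-0.0025,0.001,0.1,0,0,0],[1,-0.0025,0.001,0.13,0,0,0],[1,-0.0025,0.001,0.145,0,0,0],[1,-0.0025,0.001,0.145,0,0,0],[0,-0.0025,0.001,0.145,0,0,0],[0,-0.0025,0.001,0.145,0,0,0],[0,-0.0025,0.001,0.145,0,0,0],[0,-0.0025,0.001,0.145,0,0,0],[0,-0.0025,0.001,0.145,0,0,0],[0,-0.0025,0.001,0.145,0,0,0],[0,-0.0025,0.001,0.145,0,0,0],[0,-0.0025,0.001,0.145,0,0,0]]'
python3 - <<'E'
from h import *
a=np.radians(5.8);c=np.array([.5465,.1742]);R=np.array([[np.cos(a),-np.sin(a)],[np.sin(a),np.cos(a)]])
t=c+R@np.array([-.0235-.022,.007-.018]);print(t)
plan(*t,.15,5.8)
E
```

```text
time_s: 10.65
position: [0.4452, -0.2545, 0.0135]
tcp_rot: [[0.001, 1.0, -0.0], [1.0, -0.001, 0.0], [0.0, -0.0, -1.0]]
force: [0.3, -0.2, 0.7]
opening: 0.284
grasp_force: 30.0
[0.50234455 0.15865825]
plan shift mm [ 413.2   56.6 -136.4] az -5.87 cur yaw -0.07 j6 -42.2
```

```bash
python3 -m jog '[[0,0,0,-0.02,0,0,0],[0,0,0,-0.06,0,0,0],[0,0,0,-0.11,0,0,0],[0,0,0,-0.145,0,0,0],[0,0.04,0.005,-0.145,0,0,-1],[0,0.09,0.012,-0.145,0,0,-2],[0,0.14,0.02,-0.145,0,0,-3],[0,0.19,0.027,-0.145,0,0,-4],[0,0.24,0.034,-0.145,0,0,-5],[0,0.29,0.041,-0.145,0,0,-5.9],[0,0.34,0.048,-0.145,0,0,-5.9],[0,0.38,0.053,-0.145,0,0,-5.9],[0,0.413,0.0565,-0.145,0,0,-5.9],[0,0.413,0.0565,-0.145,0,0,-5.9],[0,0.413,0.0565,-0.145,0,0,-5.9],[0,0.413,0.0565,-0.145,0,0,-5.9]]'
python3 - <<'E'
from h import *
s=bot.read_state();p=np.array(s['position']);print('tcp',p,s['opening'])
im,d=cap('wrist','w3.png')
hsv=cv2.cvtColor(im,cv2.COLOR_BGR2HSV); m=cv2.inRange(hsv,(100,120,40),(125,255,255))>0
P=cloud('wrist',m,d);P=P[abs(P[:,2]-p[2])<.03];print('frame wrist',len(P),rect(P),np.percentile(P[:,2],[2,50,98]))
A=np.c_[P[:,:2]-p[:2],np.ones(len(P))];print('tilt',np.linalg.lstsq(A,P[:,2],rcond=None)[0])
im,d=cap('top','t3.png')
hsv=cv2.cvtColor(im,cv2.COLOR_BGR2HSV); m=cv2.inRange(hsv,(100,120,40),(125,255,255))>0
P=cloud('top',m,d);P=P[(abs(P[:,2]-p[2])<.03)&(abs(P[:,1]-.16)<.15)];print('frame top',len(P),rect(P))
for t in ('frame_corner','frame_rear_left','bed_corner','jar','tin'): print(t,[np.round(q['xyz'],3) for q in models.tip_of('top',t)[:1]])
E
```

```text
time_s: 12.65
position: [0.502, 0.1574, 0.1584]
tcp_rot: [[-0.1, 0.995, -0.001], [0.995, 0.1, -0.0], [-0.0, -0.001, -1.0]]
force: [0.3, -0.2, -1.8]
opening: 0.28
grasp_force: 30.0
tcp [0.50202095 0.15739583 0.15835914] 0.2799141887240588
frame wrist 47557 (array([524.5, 170.1]), 234.9, 111.9, 5.58) [0.15093302 0.15826218 0.15964407]
tilt [-0.0088921   0.02175534  0.15710232]
frame top 2202 (array([532.8, 161.3]), 247.6, 129.5, 5.52)
frame_corner [array([0.649, 0.24 , 0.143])]
frame_rear_left []
bed_corner [array([0.673, 0.26 , 0.004])]
jar [array([ 0.448, -0.042,  0.001])]
tin [array([0.558, 0.054, 0.001])]
```

View pics/w3.png

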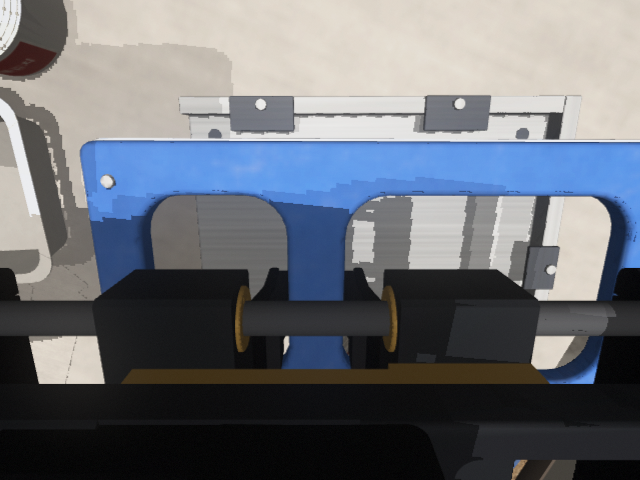

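The held frame is level above the bed, and its far edge (row 145) is still short of the clips at px (262,112) and (458,112). I lower it in place.

```bash
python3 -m jog '[[0,0,0,0.04,0,0,-0.2],[0,0,0,0.08,0,0,-0.2],[0,0,0,0.105,0,0,-0.2],[0,0,0,0.12,0,0,-0.2],[0,0,0,0.13,0,0,-0.2],[0,0,0,0.134,0,0,-0.2],[0,0,0,0.136,0,0,-0.2],[0,0,0,0.137,0,0,-0.2],[0,0,0,0.137,0,0,-0.2]]'
cat > look.py <<'E'
from h import *
s=bot.read_state();p=np.array(s['position']);print('tcp',np.round(p,4),s['opening'],np.round(s['force'],1),s['time_s'])
for n in ('wrist','top'):
    im,d=cap(n,'look_%s.png'%n)
    hsv=cv2.cvtColor(im,cv2.COLOR_BGR2HSV); m=cv2.inRange(hsv,(100,120,40),(125,255,255))>0
    P=cloud(n,m,d);P=P[(P[:,2]>.01)&(P[:,2]<.04)&(P[:,1]>-.05)]
    z=P[:,2];A=np.c_[P[:,:2]-p[:2],np.ones(len(P))]
    print(n,len(P),rect(P),'z',np.round(np.percentile(z,[2,50,98]),4),'plane',np.round(np.linalg.lstsq(A,z,rcond=None)[0],4))
for t in ('frame_corner','frame_rear_left','frame_front_right','bed_corner'): print(t,[np.round(q['xyz'],3) for q in models.tip_of('top',t)[:1]])
E
python3 look.py
```

```text
time_s: 14.12
position: [0.5026, 0.1584, 0.022]
tcp_rot: [[-0.105, 0.994, 0.001], [0.994, 0.105, 0.0], [0.0, 0.001, -1.0]]
force: [0.4, 0.2, -1.8]
opening: 0.283
grasp_force: 30.0
tcp [0.5026 0.1584 0.022 ] 0.28276942032277774 [ 0.4  0.2 -1.8] 14.125
wrist 47489 (array([524.8, 171.7]), 234.8, 111.5, 5.74) z [0.0145 0.0218 0.0231] plane [-0.0078  0.0218  0.0206]
top 1587 (array([533.3, 162.9]), 247.2, 129.1, 5.92) z [0.0184 0.022  0.0256] plane [-0.0008 -0.0001  0.0221]
frame_corner [array([ 0.448, -0.039,  0.   ])]
frame_rear_left []
frame_front_right [array([0.666, 0.112, 0.005])]
bed_corner [array([0.675, 0.263, 0.002])]
```

```bash
python3 -m jog '[[0,0,0,0.001,0,0,0],[0,0.003,0.004,0.001,0,0,0],[0,0.006,0.008,0.001,0,0,0],[0,0.009,0.012,0.001,0,0,0],[0,0.012,0.015,0.001,0,0,0],[0,0.014,0.018,0.001,0,0,0],[0,0.014,0.019,0.001,0,0,0],[0,0.014,0.019,0.001,0,0,0]]'
python3 look.py
```

```text
time_s: 15.42
position: [0.5173, 0.1737, 0.0215]
tcp_rot: [[-0.105, 0.994, -0.005], [0.994, 0.105, -0.001], [-0.001, -0.005, -1.0]]
force: [-5.1, -2.8, 9.8]
opening: 0.278
grasp_force: 30.0
tcp [0.5173 0.1737 0.0215] 0.2778324155320928 [-5.1 -2.8  9.8] 15.425
wrist 41315 (array([539.4, 186.9]), 234.2, 111.1, 5.74) z [0.0136 0.0214 0.0228] plane [-0.0098  0.0248  0.0201]
top 1570 (array([548.2, 178. ]), 248.1, 130.5, 6.26) z [0.0177 0.0215 0.0252] plane [ 0.0001 -0.0008  0.0215]
frame_corner [array([0.665, 0.262, 0.008])]
frame_rear_left []
frame_front_right [array([0.685, 0.127, 0.009])]
bed_corner [array([0.671, 0.261, 0.003])]
```

View pics/look_wrist.png

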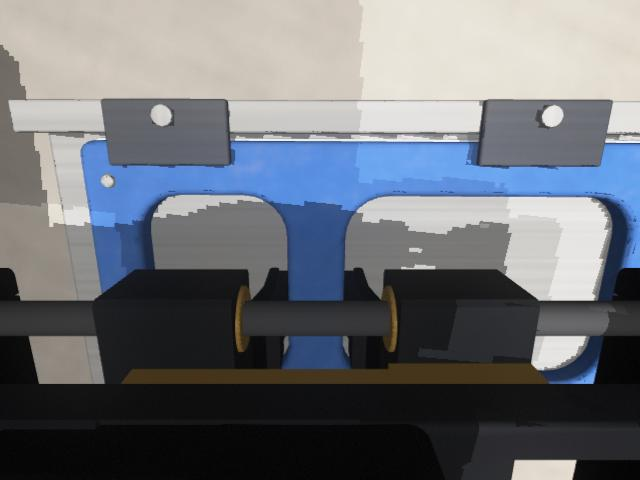

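The frame is under both fence clips (px (165,132) and (545,132)), with about a 4 mm gap left along the fence. I push on towards the end stop first.

```bash
python3 -m jog '[[0,0,0.001,-0.0004,0,0,0],[0,0,0.002,-0.0004,0,0,0],[0,0,0.003,-0.0004,0,0,0],[0,0,0.003,-0.0004,0,0,0]]'; python3 -m jog '[[0,0,0.001,0,0,0,0],[0,0,0.001,0,0,0,0]]'
```

```text
time_s: 16.23
position: [0.52, 0.1743, 0.0215]
tcp_rot: [[-0.105, 0.994, -0.005], [0.994, 0.105, -0.001], [-0.0, -0.005, -1.0]]
force: [-6.3, -1.6, 9.1]
opening: 0.285
grasp_force: 30.0
time_s: 16.48
position: [0.5212, 0.1745, 0.0215]
tcp_rot: [[-0.105, 0.994, -0.005], [0.994, 0.105, -0.001], [-0.0, -0.005, -1.0]]
force: [-5.1, -0.9, 9.0]
opening: 0.285
grasp_force: 30.0
```

```bash
python3 -m jog '[[0,0,0.001,-0.0005,0,0,0],[0,0,0.0015,-0.0005,0,0,0],[0,0,0.0015,-0.0005,0,0,0]]'; python3 -m jog '[[0,0,0.001,0,0,0,0],[0,0,0.0015,0,0,0,0],[0,0,0.0015,0,0,0,0]]'
```

```text
time_s: 16.85
position: [0.523, 0.1747, 0.0215]
tcp_rot: [[-0.105, 0.994, -0.005], [0.994, 0.105, -0.001], [-0.0, -0.005, -1.0]]
force: [-5.7, -2.3, 7.0]
opening: 0.286
grasp_force: 30.0
time_s: 17.23
position: [0.5231, 0.1747, 0.0215]
tcp_rot: [[-0.106, 0.994, -0.008], [0.994, 0.106, -0.001], [-0.0, -0.008, -1.0]]
force: [-8.3, -1.1, 9.3]
opening: 0.284
grasp_force: 30.1
```

End-stop contact: the TCP stalls at x=0.523 and the force rises. Now I push towards the fence.

```bash
python3 -m jog '[[0,0.001,-0.0005,-0.0003,0,0,0],[0,0.002,-0.0005,-0.0003,0,0,0],[0,0.003,-0.0005,-0.0003,0,0,0],[0,0.003,-0.0005,-0.0003,0,0,0]]'; python3 -m jog '[[0,0.001,0,0,0,0,0],[0,0.0015,0,0,0,0,0],[0,0.0015,0,0,0,0,0]]';  python3 -m jog '[[0,0.001,0,0,0,0,0],[0,0.0015,0,0,0,0,0],[0,0.0015,0,0,0,0,0]]'
```

```text
time_s: 17.73
position: [0.5227, 0.1759, 0.0215]
tcp_rot: [[-0.106, 0.994, -0.008], [0.994, 0.106, -0.003], [-0.002, -0.008, -1.0]]
force: [-6.9, -9.1, 7.0]
opening: 0.284
grasp_force: 30.1
time_s: 18.1
position: [0.5224, 0.1767, 0.0215]
tcp_rot: [[-0.106, 0.994, -0.008], [0.994, 0.106, -0.004], [-0.003, -0.008, -1.0]]
force: [-7.2, -11.4, 7.0]
opening: 0.284
grasp_force: 30.1
time_s: 18.48
position: [0.5226, 0.1771, 0.0215]
tcp_rot: [[-0.107, 0.994, -0.008], [0.994, 0.107, -0.006], [-0.005, -0.008, -1.0]]
force: [-7.0, -16.1, 5.8]
opening: 0.285
grasp_force: 30.1
```

```bash
python3 look.py; python3 - <<'E'
import cv2
im=cv2.imread('pics/look_top.png')[160:305,180:285];w=cv2.imread('pics/look_wrist.png')
a=cv2.resize(im,None,fx=4,fy=4,interpolation=cv2.INTER_CUBIC)[:480]
import numpy as np
cv2.imwrite('pics/c1.png',np.vstack([cv2.resize(w[90:300],(800,262)),cv2.resize(a[:,:],(420,338))if 0 else cv2.copyMakeBorder(cv2.resize(im,(245,338)),0,0,0,555,cv2.BORDER_CONSTANT)]))
E
```

```text
tcp [0.5226 0.1771 0.0215] 0.28459899727897764 [ -7.  -16.1   5.8] 18.475
wrist 39290 (array([544.1, 190.1]), 234.1, 110.9, 5.59) z [0.0135 0.0214 0.0228] plane [-0.0103  0.0248  0.0201]
top 1500 (array([554.2, 183.2]), 249.5, 133.1, 5.62) z [0.0178 0.0214 0.0256] plane [ 0.0008 -0.0012  0.0214]
frame_corner [array([0.671, 0.263, 0.008])]
frame_rear_left [array([0.544, 0.171, 0.002])]
frame_front_right [array([0.687, 0.128, 0.004])]
bed_corner [array([0.674, 0.26 , 0.004])]
```

View pics/c1.png

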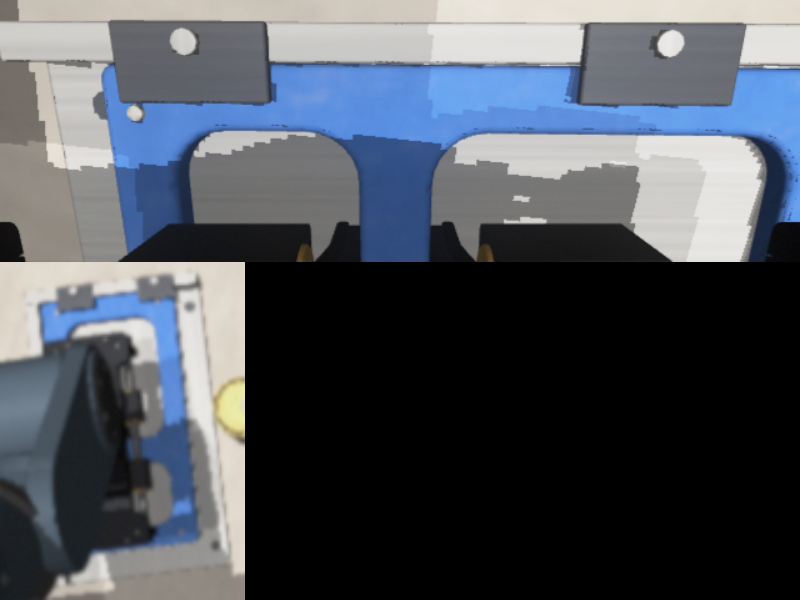

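The frame's far edge lies along the fence over the whole visible length, and both fence clips overhang it. I release, rise and look again.

```bash
python3 -m jog '[[0.5,0,0,0,0,0,0],[0.6,0,0,0,0,0,0],[0.6,0,0,0,0,0,0],[0.6,-0.003,0,-0.01,0,0,0],[0.6,-0.003,0,-0.05,0,0,0],[0.6,-0.003,0,-0.1,0,0,0],[0.6,-0.003,0,-0.15,0,0,0],[0.6,-0.04,0,-0.18,0,0,0],[0.6,-0.08,0,-0.18,0,0,0],[0.6,-0.08,0,-0.18,0,0,0]]'; python3 look.py
```

```text
time_s: 20.02
position: [0.5349, 0.0994, 0.2032]
tcp_rot: [[-0.102, 0.995, 0.003], [0.995, 0.102, -0.0], [-0.001, 0.003, -1.0]]
force: [0.3, 0.1, 0.0]
opening: 0.6
grasp_force: 0.0
tcp [0.5349 0.0994 0.2032] 0.6004344434447902 [0.3 0.1 0. ] 20.025
wrist 21942 (array([553.5, 182.8]), 251.6, 132.4, 5.65) z [0.0189 0.0209 0.0225] plane [-0.0016  0.0013  0.0208]
top 334 (array([492. , 176.4]), 125.1, 130.7, 6.02) z [0.018  0.0217 0.0248] plane [ 0.0007 -0.0026  0.0219]
frame_corner []
frame_rear_left [array([ 0.664, -0.062,  0.003])]
frame_front_right []
bed_corner []
```

View pics/look_wrist.png

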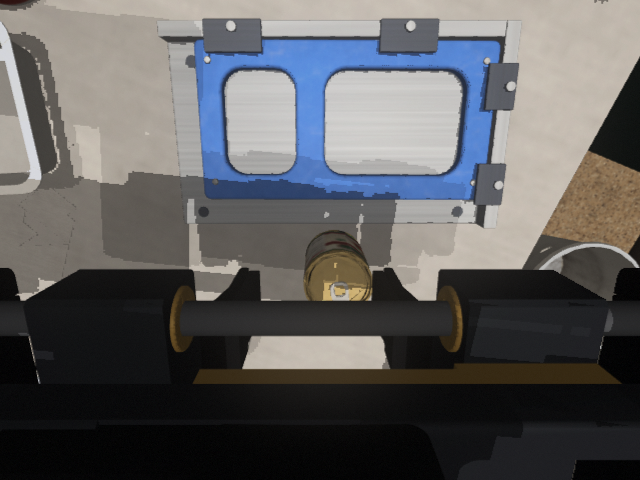

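```bash
cat > gap.py <<'E'
from h import *
im,d=cap('wrist')
hsv=cv2.cvtColor(im,cv2.COLOR_BGR2HSV); m=cv2.inRange(hsv,(100,120,40),(125,255,255))>0
B=cloud('wrist',m,d);B=B[(B[:,2]>.015)&(B[:,2]<.03)&(B[:,1]>0)]
(c,wh,a)=cv2.minAreaRect((B[:,:2]*1000).astype(np.float32));a=a if a<45 else a-90;print(c,wh,a)
r=np.radians(a);R=np.array([[np.cos(r),np.sin(r)],[-np.sin(r),np.cos(r)]])
loc=lambda P:np.c_[(P[:,:2]*1000-np.array(c))@R.T,P[:,2]*1000]
b=loc(B);A=loc(cloud('wrist',~m,d));A=A[(A[:,2]>23)&(A[:,2]<34)]
def edge(ax,lo,hi,start,st=8):
    for x in np.arange(lo,hi,st):
        o=1-ax
        f=b[abs(b[:,o]-x)<st/2][:,ax];g=A[(abs(A[:,o]-x)<st/2)&(A[:,ax]>start)][:,ax]
        if len(f)and len(g):print(int(x),'frame',round(np.percentile(f,99.5),1),'bar in',round(np.percentile(g,1),1),'out',round(np.percentile(g,99),1))
print('fence');edge(1,-120,125,50,14)
print('stop');edge(0,-64,66,110,9)
E
python3 gap.py
```

```text
(554.7213745117188, 181.05096435546875) (251.9741973876953, 131.29295349121094) 5.507100582122803
fence
-120 frame 63.0 bar in 53.1 out 76.7
-106 frame 53.6 bar in 53.2 out 76.6
-92 frame 53.9 bar in 53.2 out 76.4
-78 frame 54.0 bar in 53.4 out 76.6
-64 frame 64.9 bar in 54.7 out 77.2
-50 frame 64.1 bar in 65.5 out 77.6
-36 frame 64.0 bar in 65.6 out 77.7
-22 frame 64.3 bar in 65.6 out 77.7
-8 frame 64.6 bar in 65.8 out 77.6
6 frame 64.8 bar in 66.0 out 77.4
20 frame 65.1 bar in 54.5 out 77.4
34 frame 54.6 bar in 54.4 out 77.9
48 frame 55.1 bar in 54.5 out 78.1
62 frame 55.3 bar in 54.6 out 78.3
76 frame 64.8 bar in 58.7 out 78.0
90 frame 64.9 bar in 66.5 out 78.3
104 frame 65.0 bar in 66.6 out 78.4
118 frame 64.6 bar in 50.7 out 78.5
stop
-64 frame 114.9 bar in 113.7 out 137.2
-55 frame 114.4 bar in 113.4 out 137.0
-46 frame 114.6 bar in 113.3 out 137.5
-37 frame 121.6 bar in 113.4 out 137.0
-28 frame 124.9 bar in 124.9 out 137.0
-19 frame 124.1 bar in 125.2 out 136.8
-10 frame 124.1 bar in 124.9 out 136.9
-1 frame 124.3 bar in 125.1 out 136.7
8 frame 123.9 bar in 113.7 out 137.1
17 frame 115.5 bar in 113.0 out 136.6
26 frame 115.2 bar in 113.0 out 136.7
35 frame 115.4 bar in 112.9 out 136.4
44 frame 114.7 bar in 112.7 out 136.6
53 frame 123.0 bar in 114.3 out 136.4
62 frame 123.0 bar in 124.3 out 136.9
```

The gaps are about 1 mm and parallel on both stops, inside the 3 mm limit. The jar stands and nothing is touched, so I hand in.

```bash
python3 -c "
from h import *
cap('top')
for t in ('jar','tin','spice'): print(t,[np.round(q['xyz'],3) for q in models.tip_of('top',t)[:1]])
print(workorder.hand_in())"
```

```text
jar [array([ 0.45 , -0.039, -0.001])]
tin [array([ 0.559,  0.055, -0.002])]
spice [array([ 0.488, -0.369, -0.001])]
the job is handed in; nothing more can be done
None
```

I've handed the job in, but no verdict came back: the red-capped jar stands upright on the table, the frame lies flat under the clips about 1 mm by camera from both stops, the tin and spice jar are where they were, the shaker's position wasn't measured again, and the gripper is clear of everything.

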